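# Refit the slicing disc and gauge its running clearance

### The job

The aubergine slicer has been washed: put its big slicing disc back, lowering it hub upwards over the upright drive shaft until it rests on the collar, without dropping it, and let go of it. Then take the steel taper gauge by its grip and, with its blade resting flat on the deck plate, slide it in straight through the open discharge mouth, tip first towards the shaft, under the rim of the disc until it just drags snugly between disc and deck, without prising the disc up off its level seat. Finish holding the gauge still at that depth (do not let go of it, the program ends while holding), and leave the other things on the table where they are.

Things in the scene. Friction and masses are not known exactly. Their poses are not given: they have to be found in the camera images.
- disc_center (a point): Slicing disc lying on the table, hub up: flat round steel plate, 190 mm across, 5 mm thick; in its middle a round aluminium hub 48 mm in diameter, its top 40 mm above the plate's underside, with a 26 mm through bore. 0.77 to 0.94 kg. The point is on the bore axis, 20 mm above the underside; z points up out of the hub. Gripped by the hub from above.
- shaft_top (a point): Top centre of the slicer's upright steel drive shaft, 24 mm in diameter (the last 6 mm taper to 14 mm), 56 mm above the deck plate. The white slicer is fixed, but stands elsewhere and turned each time. Its motor tower stands 150 to 320 mm from the shaft along the slicer's +x and rises 122 mm above the deck.
- deck (a point): Shaft axis at the upper face of the slicer's flat aluminium deck plate, 95 mm above the table. z up; the discharge mouth looks along -x, so the gauge goes in along +x. A wall 28 mm high rings the deck 107 to 113 mm from the axis, but for the mouth, 135 mm wide, where the deck runs on level as a lip to x = -125 mm and ends (free below it beyond x = -113 mm).
- seat (a point): Top centre of the seat collar, a dark steel flange 76 mm in diameter round the shaft's foot, on which the disc rests; same axes as deck. It stands 4.5 to 7.5 mm above the deck, each time different, and does not give: this is the gap from deck to fitted disc. Nothing clamps the disc: pushed past snug, the gauge tips its rim up against its weight alone (2 to 3 N at the rim).
- gauge_grip (a point): Taper gauge lying flat on the table, 0.14 kg: black box grip 60 mm long (x), 20 wide (y), 30 high, then a steel wedge blade 100 mm long, 16 wide, flat below, flush with the grip's underside; its top slopes evenly from 12 mm thick at the grip to 2 mm at the tip. The point is the grip's centre, 15 mm above the underside; x points to the tip, z up.
- gauge_tip (a point): Tip of the gauge's blade, at the middle of the tip edge on the underside: 130 mm ahead of gauge_grip along x and 15 mm lower. Axes as gauge_grip.
- knife: Palette knife with a dark wooden handle, 190 mm long, lying on the table (bystander). Origin: middle of its underside; x towards the blade.
- wrench: Steel wrench, 170 mm long, lying on the table (bystander). Origin: middle of its underside, x along it.
- brush: White washing brush, 170 mm long, lying on the table (bystander). Origin: middle of its underside, x along it.
- pusher: White plastic feed pusher, 54 mm in diameter and 110 mm high, standing (bystander). Origin: centre of its foot.
- jar: Glass jar with a steel cap, 64 mm in diameter and 100 mm high (bystander). Origin: centre of its foot.
- can: Food can, 74 mm in diameter and 110 mm high (bystander). Origin: centre of its foot.
There are look-alikes about, which are no part of the job. Leave any green or purple look-alike of the part that bears gauge_grip alone.

How it is judged:
By the outcome, as a careful person would: the job done as asked, in the order asked, and still so for the second after the job is handed in, while the arm keeps its last pose, push and grip.
It also fails if it takes over 67 s, if anything falls off the work surface, if the arm or the gripper's body presses on something with over 40 N, if the wrist force passes 120 N, or if a joint passes its speed limit or range.

### The arm

A 6-joint arm with a two-finger parallel gripper is mounted at the origin on the work surface. World frame = base frame: x ahead of the robot, y to its left, z up, the work surface at z = 0. Lengths are in mm, angles in rad, forces in N, time in s.
With the tool pointing down it reaches from about 400 to 925 mm from the base axis. Payload 12.5 kg.
Tool frame: the origin (TCP) lies at the very end of the fingers, on their centre line; the grasp point (between the pads) lies grip_depth behind it (grip_depth is the distance from the TCP to the grasp point, in mm); z points along the fingers, y is the line along which they close (so a half turn about z gives the same grasp; the last joint's range is limited). The gripper opens to 95 mm and grips with 3 to 60 N. Pads are 20 mm wide; open, the fingers measure 119 mm over their backs; the gripper's body (75 mm by 180 mm) begins 59 mm behind the grasp point.
Start: joints at [1.018, 0.491, 1.559, -0, 1.092, -0.106], TCP at [270.038, 563.672, 214.661] pointing down, gripper open.
Joint ranges: [-3.1, 3.1], [-0.84, 2.19], [0.05, 2.79], [-1.13, 4.28], [0.06, 2.93], [-2.69, 2.69]. Speed limits (rad/s): [2.22, 2.22, 2.79, 3.14, 3.14, 3.14].

### API

Orientations are given as [roll, pitch, yaw] about the fixed x, y, z axes, in that order (R = Rz(yaw) Ry(pitch) Rx(roll)).
In Python, from cell import state, read_camera, job_done, grip_depth gives the robot as it stands.
- The arm moves only by the tool drive_tool, never from a script. Its argument "targets" is a list of rows, each an object with "jaw": the opening, from 0 (shut) to 1 (fully open); "travel": the shift along the tool's x, y, z in m, a list of three; "twist": the turn about the tool's z in rad. In form: [{"jaw": jaw, "travel": [tx, ty, tz], "twist": twist}, ...]. A call has 1 to 8 rows; each row is the pose to reach, as a shift and turn from the pose commanded when the call began, along the tool's axes at that moment; what a row does not reach only later rows make up. A row lasts 1/12 s, in which the tool goes at most 41.7 mm and 7.16 degrees, less where a joint would pass 70% of its speed; a pose out of reach is approached as far as the arm can. A call with a gripper value outside its range is refused whole. The fingers move at their own pace and stop on an object; the grip force is fixed at half the most. Time passes only in rows, so rows that repeat a pose let the fingers close. It gives the time, the measured TCP pose, the force, the opening and the grip force at its end, in the units of the state.
- state(): the state, without advancing time (a new reading comes with each control period).
- read_camera(name): name is "scene" or "top" or "wrist"; returns a dict with "frame" (480x640x3 uint8, red, green, blue), "fx", "fy", "cx", "cy" (pixels), "R" (3x3) and "t" (3): a world point X has camera coordinates R X + t. Camera axes: x right, y down, z forward; pixel columns grow to the right and rows downward; lengths in mm; the calibration is good to about 2 mm. A picture is of the moment at which its call begins. There is no depth.
- job_done(): hands the job in; it is judged then, once.
The state is a dict: "t": time; "joints": joint angles; "qvel": joint speeds; "tau": joint torques, N m; "eef_pos": TCP position; "tcp_rot": TCP orientation; "ft_force": force on the tool from outside, world axes, zero at the start; "moment": the same for the moment, N m; "opening": opening from 0.0 (shut) to 1.0 (fully open); "grip_force": force on a finger pad.
Only numpy, scipy, OpenCV 4.12 (cv2) and the standard library are available. Lean on these libraries where they do the work, as an engineer would, in place of code of your own. Each camera call takes 0.05 s, during which the arm holds its last target. There are 200 camera calls.

## Working session

There is one attempt and no reset: what is moved stays moved. The work goes in short steps, Python scripts to look and compute and a tool call to move; the robot and the scene stay as the last step left them, time stands still between calls to the robot, and variables do not carry over. Pictures are saved under pics/ and viewed, at most 10 in all, crops included, and the job is handed in when it is done.

Besides the shell and the picture viewer there is one more tool, called after ">>>" as name(argument=value, ...) on one line, values as JSON. drive_tool: Moves the arm, as the interface text tells. Its arguments: {"type":"object","properties":{"targets":{"type":"array"}},"required":["targets"]}

```bash
mkdir -p pics
python3 - <<'E'
from cell import state, read_camera, grip_depth
import cv2,numpy as np,pickle
print(grip_depth if not callable(grip_depth) else grip_depth())
print(state())
d={}
for n in("scene","top"):
    c=read_camera(n);d[n]=c;cv2.imwrite(f"pics/{n}0.png",c["frame"][:,:,::-1]);print(n,c["fx"],c["cx"],c["cy"],np.round(c["R"],3).tolist(),np.round(c["t"]), np.round(-np.array(c["R"]).T@c["t"]))
pickle.dump(d,open("c0.pkl","wb"))
E
```

```text
18.8
{'t': 0.0, 'joints': array([ 1.01838959e+00,  4.91556774e-01,  1.55948626e+00,  1.13414228e-06,
        1.09173473e+00, -1.05612238e-01]), 'qvel': array([-0.00050329, -0.00089035,  0.00059633,  0.00132981,  0.00224721,
        0.00046046]), 'tau': array([-2.33867737e-03, -6.12644362e+01, -2.58169091e+01,  6.91704825e-02,
        4.83324949e-02, -1.28798897e-04]), 'eef_pos': array([269.89083352, 563.42197659, 214.05081905]), 'tcp_rot': array([-3.14041426e+00, -1.25928992e-04,  2.69479756e+00]), 'ft_force': array([ 0.12541926, -0.25495985, -0.09314189]), 'moment': array([ 0.01914658,  0.05629834, -0.02518691]), 'grip_force': 0.0, 'opening': 0.9991133089593025}
scene 568.1350949853686 317.29042768183086 245.71067228813544 [[-0.097, 0.995, 0.017], [0.772, 0.086, -0.63], [-0.629, -0.048, -0.776]] [ 130. -328. 1841.] [1423.  -13. 1220.]
top 579.0040297590208 318.7890011468141 243.86103478992115 [[-0.066, -0.998, -0.001], [-0.975, 0.064, -0.215], [0.214, -0.013, -0.977]] [ -77.  569. 1278.] [ 275.  -96. 1370.]
```

View pics/top0.png

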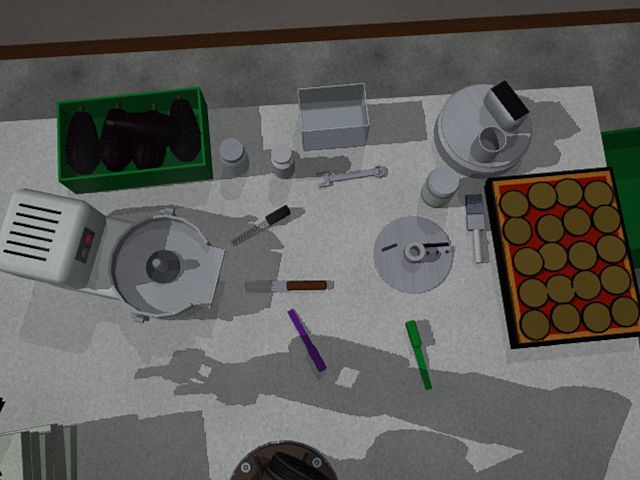

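View pics/scene0.png

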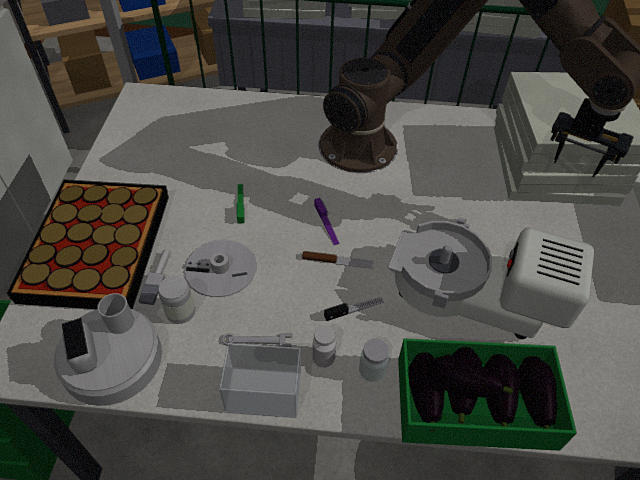

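The top view shows the disc at (413,254), the slicer shaft at about (163,265) with the mouth facing right, and the motor tower at (50,235). Gauge candidates:
- Black grip with a grey blade at (262,225). Its 68 px length is about 160 mm, which fits.
- Purple one at (307,340) and green one at (418,355), both look-alikes.
- White item at (477,228), which is the brush.

I'll confirm with a crop.

Run:
```python
import cv2,pickle,numpy as np
d=pickle.load(open("c0.pkl","rb"))
a=d["top"]["frame"][190:260,215:315,::-1]; b=d["scene"]["frame"][285:335,310:410,::-1]
s=d["top"]["frame"][195:335,95:235,::-1]; e=d["top"]["frame"][205:305,363:463,::-1]
im=np.zeros((600,800,3),np.uint8)
im[:280,:400]=cv2.resize(a,(400,280),interpolation=2); im[:200,400:]=cv2.resize(b,(400,200),interpolation=2)
im[290:590,:300]=cv2.resize(s,(300,300),interpolation=2); im[290:590,400:700]=cv2.resize(e,(300,300),interpolation=2)
cv2.imwrite("pics/crop1.png",im)
```

```text
(no output)
```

View pics/crop1.png

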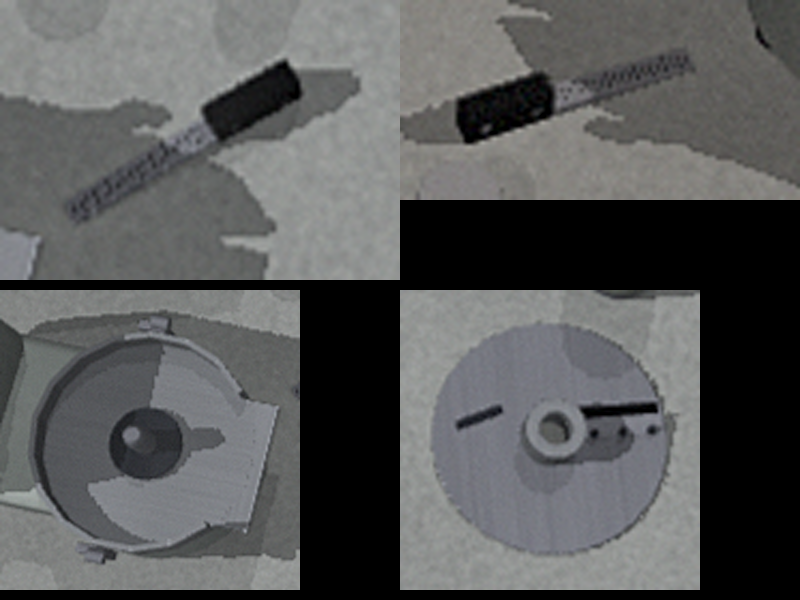

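The crop confirms it: the black box grip with a steel graduated blade at (262,225) is the gauge. The hub top is at about (414.7,251.7), the shaft tip at (156.6,263.1), and the lip's outer corners at about (225,249) and (210,307).

```bash
cat > h.py <<'E'
import numpy as np,cv2,pickle
from scipy.spatial.transform import Rotation as Ro
def ray(c,uv,z):
    R=np.array(c["R"]);o=-R.T@np.array(c["t"]);d=R.T@np.array([(uv[0]-c["cx"])/c["fx"],(uv[1]-c["cy"])/c["fy"],1.])
    return o+d*(z-o[2])/d[2]
def proj(c,X):
    p=np.array(c["R"])@np.array(X,float)+np.array(c["t"]);return np.array([c["fx"]*p[0]/p[2]+c["cx"],c["fy"]*p[1]/p[2]+c["cy"]])
def to(s,X,yaw=None):
    "travel (m) and twist from actual pose to world X (mm)"
    R=Ro.from_euler("xyz",s["tcp_rot"]);v=R.inv().apply(np.array(X)-s["eef_pos"])/1000
    y=R.apply([0,1,0]);return np.round(v,4),None if yaw is None else round((-(yaw-np.arctan2(y[1],y[0]))+np.pi/2)%np.pi-np.pi/2,3)
E
python3 - <<'E'
from h import *
from cell import state
d=pickle.load(open("c0.pkl","rb"));t=d["top"];s=d["scene"];r=lambda *a:np.round(ray(*a),1)
print("hub",r(t,(414.7,251.7),40),r(s,(220,260),40))
print("shaft",r(t,(156.6,263.1),151),"collar",r(t,(163.1,266.4),101))
A=ray(t,(225,248.7),95);B=ray(t,(209.8,307),95);print("lip",A,B,np.linalg.norm(A-B))
m=(A+B)/2;c=ray(t,(163.1,266.4),101);print("mid",m,np.linalg.norm((m-c)[:2]),np.degrees(np.arctan2(*(A-B)[[1,0]])), np.degrees(np.arctan2(*(c-m)[[1,0]])))
f=t["frame"][195:240,225:315];g=(f.max(2)<45).astype(np.uint8)
n,l,st,ce=cv2.connectedComponentsWithStats(g);i=1+st[1:,4].argmax();print(st[i],ce[i]+[225,195])
tip=ray(t,(215+72/4,190+214/4),2);gr=ray(t,ce[i]+[225,195],22);print("tip",tip,"grip",gr,np.linalg.norm((tip-gr)[:2]),np.degrees(np.arctan2(*(tip-gr)[[1,0]])))
S=state();print(to(S,[gr[0],gr[1],250]));print(to(S,[ray(t,(414.7,251.7),40)[0],ray(t,(414.7,251.7),40)[1],250],0))
print(Ro.from_euler("xyz",S["tcp_rot"]).as_matrix().round(3))
from cell import read_camera
w=read_camera("wrist");C=-w["R"].T@w["t"];print(Ro.from_euler("xyz",S["tcp_rot"]).inv().apply(C-S["eef_pos"]), w["fx"],(w["R"]@Ro.from_euler("xyz",S["tcp_rot"]).as_matrix()).round(2))
E
```

```text
hub [ 533.5 -337.7   40. ] [ 543.  -333.7   40. ]
shaft [523.7 236.3 151. ] collar [525.4 235.6 101. ]
lip [557.90592593  97.71577139  95.        ] [428.84290652 135.22107481  95.        ] 134.4020489533694
mid [493.37441623 116.4684231   95.        ] 123.33957160500607 -16.20369667962441 74.95132490156898
[ 41  11  24  19 234] [277.88888889 214.90598291]
tip [590.10125744  92.12921704   2.        ] grip [648.94931186 -21.04228851  22.        ] 127.55737209473705 117.4739819115147
(array([-0.5944, -0.3634, -0.0356]), None)
(array([-0.6271, -0.6989, -0.0353]), np.float64(1.124))
[[-0.902  0.432 -0.001]
 [ 0.432  0.902 -0.001]
 [ 0.    -0.001 -1.   ]]
[ 6.58887339e+01 -5.30671898e-03 -1.70474722e+02] 427.08340673025157 [[ 0.    1.    0.  ]
 [-0.97  0.   -0.24]
 [-0.24 -0.    0.97]]
```

>>> drive_tool(targets=[{"jaw": 1,"travel": [-0.628,-0.698,-0.02],"twist": 1.124},{"jaw": 1,"travel": [-0.628,-0.698,-0.02],"twist": 1.124},{"jaw": 1,"travel": [-0.628,-0.698,-0.02],"twist": 1.124},{"jaw": 1,"travel": [-0.628,-0.698,-0.02],"twist": 1.124},{"jaw": 1,"travel": [-0.628,-0.698,-0.02],"twist": 1.124},{"jaw": 1,"travel": [-0.628,-0.698,-0.02],"twist": 1.124},{"jaw": 1,"travel": [-0.628,-0.698,-0.02],"twist": 1.124},{"jaw": 1,"travel": [-0.628,-0.698,-0.02],"twist": 1.124}])

```text
t: 0.82
eef_pos: [364.0, 242.1, 221.8]
tcp_rot: [3.141, -0.0, 1.689]
ft_force: [1.6, 0.7, -0.6]
opening: 1.001
grip_force: 0.0
```

```bash
python3 -c "
from h import *;from cell import state
print(to(state(),[537,-336,235],0))"
```

```text
(array([-0.5945,  0.1037, -0.0132]), np.float64(0.118))
```

>>> drive_tool(targets=[{"jaw": 1,"travel": [-0.594,0.104,-0.013],"twist": 0.118},{"jaw": 1,"travel": [-0.594,0.104,-0.013],"twist": 0.118},{"jaw": 1,"travel": [-0.594,0.104,-0.013],"twist": 0.118},{"jaw": 1,"travel": [-0.594,0.104,-0.013],"twist": 0.118},{"jaw": 1,"travel": [-0.594,0.104,-0.013],"twist": 0.118},{"jaw": 1,"travel": [-0.594,0.104,-0.013],"twist": 0.118},{"jaw": 1,"travel": [-0.594,0.104,-0.013],"twist": 0.118},{"jaw": 1,"travel": [-0.594,0.104,-0.013],"twist": 0.118}])

```text
t: 1.48
eef_pos: [461.7, -76.9, 229.0]
tcp_rot: [3.141, -0.0, 1.576]
ft_force: [1.4, 0.5, -0.0]
opening: 0.999
grip_force: 0.0
```

```bash
python3 -c "
from h import *;from cell import state
print(to(state(),[537,-336,235],0))"
```

```text
(array([-0.2595,  0.0739, -0.006 ]), np.float64(0.006))
```

>>> drive_tool(targets=[{"jaw": 1,"travel": [-0.26,0.074,-0.006],"twist": 0},{"jaw": 1,"travel": [-0.26,0.074,-0.006],"twist": 0},{"jaw": 1,"travel": [-0.26,0.074,-0.006],"twist": 0},{"jaw": 1,"travel": [-0.26,0.074,-0.006],"twist": 0},{"jaw": 1,"travel": [-0.26,0.074,-0.006],"twist": 0},{"jaw": 1,"travel": [-0.26,0.074,-0.006],"twist": 0},{"jaw": 1,"travel": [-0.26,0.074,-0.006],"twist": 0},{"jaw": 1,"travel": [-0.26,0.074,-0.006],"twist": 0}])

```text
t: 2.15
eef_pos: [537.5, -338.3, 233.8]
tcp_rot: [-3.141, 0.0, 1.574]
ft_force: [0.6, 0.5, -0.0]
opening: 1.0
grip_force: 0.0
```

Run:
```python
from h import *;from cell import state,read_camera
w=read_camera("wrist");S=state();print(S["eef_pos"],S["tcp_rot"]);pickle.dump(w,open("w1.pkl","wb"))
im=w["frame"][:,:,::-1].copy();cv2.imwrite("pics/w1.png",im)
g=cv2.medianBlur(cv2.cvtColor(im,6),5)
rp=w["fx"]*24/np.linalg.norm(np.array(w["R"])@[537,-336,40]+w["t"])
print("pred",proj(w,[537,-336,40]),rp)
c=cv2.HoughCircles(g,3,1,20,param1=100,param2=20,minRadius=int(rp*.85),maxRadius=int(rp*1.15));print(c)
for x in (c[0][:4] if c is not None else []):print(ray(w,x[:2],40))
```

```text
[ 536.97548751 -335.96496284  233.78867262] [-3.14070739e+00 -8.36667690e-04  1.57443622e+00]
pred [314.71768244 209.69627054] 27.712479801071844
[[[314.5 213.5  25.7]]]
[ 536.82115366 -339.33749832   40.        ]
```

View pics/w1.png

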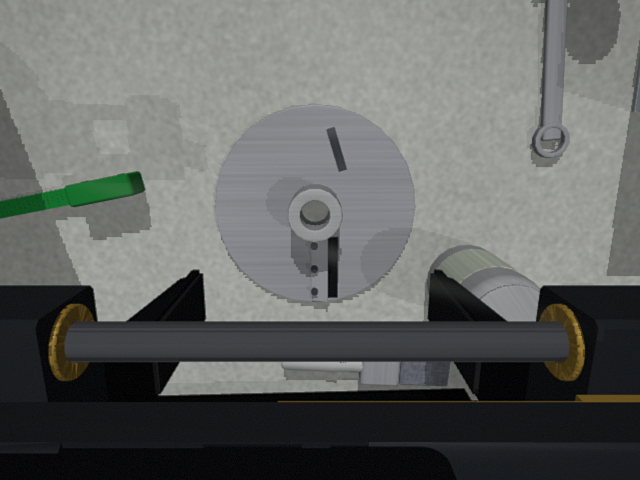

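The wrist view shows the hub centred at (315,213), between the open fingers. The jar at (470,275) stands close, so I'll check its clearance from the gripper body.

Run:
```python
from h import *
d=pickle.load(open("c0.pkl","rb"));w=pickle.load(open("w1.pkl","rb"))
for z in(100,0):print(z)
print("jar cap top view",ray(d["top"],(443,181),100),"scene",ray(d["scene"],(175,287),100))
# hub by ring mask & bore in wrist; plate circle
print("plate edges",ray(w,(215,205),5),ray(w,(414,205),5),ray(w,(315,105),5))
print("brush", [ray(d["top"],p,15) for p in((475,198),(479,260))])
```

```text
100
0
jar cap top view [ 682.91337605 -408.62429982  100.        ] scene [ 679.52237812 -407.17133262  100.        ]
plate edges [ 442.68397952 -338.03068637    5.        ] [ 630.64736474 -337.31789061    5.        ] [ 536.86636286 -247.36068796    5.        ]
brush [array([ 661.76641999, -502.5266135 ,   15.        ]), array([ 508.18091589, -493.00440303,   15.        ])]
```

>>> drive_tool(targets=[{"jaw": 1,"travel": [-0.0035,0,0.04],"twist": 0},{"jaw": 1,"travel": [-0.0035,0,0.08],"twist": 0},{"jaw": 1,"travel": [-0.0035,0,0.12],"twist": 0},{"jaw": 1,"travel": [-0.0035,0,0.155],"twist": 0},{"jaw": 1,"travel": [-0.0035,0,0.185],"twist": 0},{"jaw": 1,"travel": [-0.0035,0,0.205],"twist": 0},{"jaw": 1,"travel": [-0.0035,0,0.218],"twist": 0},{"jaw": 1,"travel": [-0.0035,0,0.224],"twist": 0}])

```text
t: 2.87
eef_pos: [536.7, -336.4, 9.4]
tcp_rot: [-3.14, -0.002, 1.578]
ft_force: [-0.5, -0.5, -0.3]
opening: 0.998
grip_force: 0.0
```

>>> drive_tool(targets=[{"jaw": 1,"travel": [0,0,0],"twist": 0},{"jaw": 0.55,"travel": [0,0,0],"twist": 0},{"jaw": 0.3,"travel": [0,0,0],"twist": 0},{"jaw": 0.3,"travel": [0,0,0],"twist": 0},{"jaw": 0.3,"travel": [0,0,0],"twist": 0},{"jaw": 0.3,"travel": [0,0,0],"twist": 0},{"jaw": 0.3,"travel": [0,0,0],"twist": 0},{"jaw": 0.3,"travel": [0,0,0],"twist": 0}])

```text
t: 3.53
eef_pos: [537.2, -337.8, 11.1]
tcp_rot: [3.141, 0.0, 1.577]
ft_force: [-0.4, 0.2, 0.5]
opening: 0.569
grip_force: 0.0
```

>>> drive_tool(targets=[{"jaw": 0.5,"travel": [-0.002,0,0],"twist": 0},{"jaw": 0.3,"travel": [-0.002,0,0],"twist": 0},{"jaw": 0.3,"travel": [-0.002,0,0],"twist": 0},{"jaw": 0.3,"travel": [-0.002,0,0],"twist": 0},{"jaw": 0.3,"travel": [-0.002,0,0],"twist": 0},{"jaw": 0.3,"travel": [-0.002,0,0],"twist": 0}])

```text
t: 4.03
eef_pos: [536.6, -339.4, 10.7]
tcp_rot: [-3.14, -0.001, 1.577]
ft_force: [-4.0, 1.6, 2.7]
opening: 0.507
grip_force: 30.0
```

>>> drive_tool(targets=[{"jaw": 0.3,"travel": [0,0,-0.005],"twist": 0},{"jaw": 0.3,"travel": [0,0,-0.015],"twist": 0},{"jaw": 0.3,"travel": [0,0,-0.035],"twist": 0},{"jaw": 0.3,"travel": [0,0,-0.065],"twist": 0},{"jaw": 0.3,"travel": [0,0,-0.1],"twist": 0},{"jaw": 0.3,"travel": [0,0,-0.135],"twist": 0},{"jaw": 0.3,"travel": [0,0,-0.17],"twist": 0},{"jaw": 0.3,"travel": [0,0,-0.2],"twist": 0}])

```text
t: 4.7
eef_pos: [537.2, -339.7, 213.7]
tcp_rot: [3.14, 0.001, 1.577]
ft_force: [0.7, -1.1, -9.4]
opening: 0.506
grip_force: 30.0
```

Run:
```python
from h import *;from cell import state,read_camera
S=state();w=read_camera("wrist");S2=state();print(S["eef_pos"],S2["eef_pos"],S["ft_force"],S["moment"],S["opening"])
pickle.dump((w,S),open("w2.pkl","wb"))
cv2.imwrite("pics/w2.png",w["frame"][:,:,::-1])
print(to(S,[525,50,212]))
```

```text
[ 537.20808868 -339.65395833  213.70609731] [ 538.84927789 -340.85752518  219.72798389] [ 0.70490914 -1.06878332 -9.37666836] [-0.18062386 -0.08348457 -0.03545581] 0.5060964638196148
(array([ 0.3897, -0.0098,  0.0014]), None)
```

View pics/w2.png

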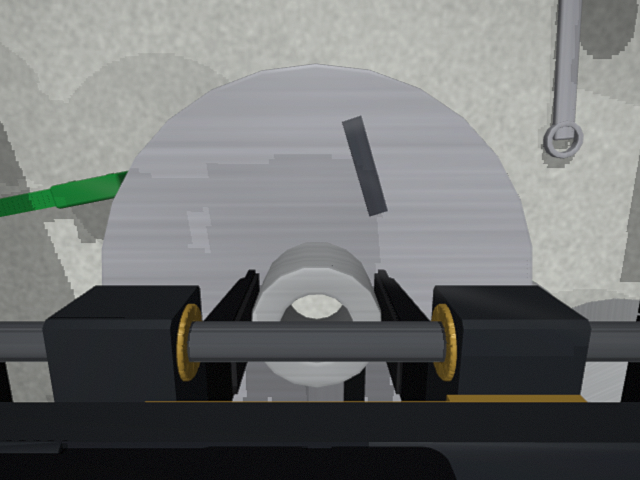

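The disc is held level, with the hub at (317,325) between the fingers and the plate rim spanning (102–532). I'll carry it close to the shaft.

>>> drive_tool(targets=[{"jaw": 0.3,"travel": [0.015,0,0],"twist": 0},{"jaw": 0.3,"travel": [0.045,-0.002,0],"twist": 0},{"jaw": 0.3,"travel": [0.08,-0.004,0],"twist": 0},{"jaw": 0.3,"travel": [0.12,-0.006,0],"twist": 0},{"jaw": 0.3,"travel": [0.16,-0.008,0],"twist": 0},{"jaw": 0.3,"travel": [0.2,-0.01,0],"twist": 0},{"jaw": 0.3,"travel": [0.24,-0.011,0],"twist": 0},{"jaw": 0.3,"travel": [0.28,-0.012,0],"twist": 0}])

```text
t: 5.42
eef_pos: [522.4, -57.6, 209.9]
tcp_rot: [-3.14, -0.001, 1.577]
ft_force: [1.2, 0.4, -8.0]
opening: 0.507
grip_force: 30.0
```

>>> drive_tool(targets=[{"jaw": 0.3,"travel": [0.04,0,0],"twist": 0},{"jaw": 0.3,"travel": [0.08,0,0],"twist": 0},{"jaw": 0.3,"travel": [0.115,0,0],"twist": 0},{"jaw": 0.3,"travel": [0.145,0,0],"twist": 0},{"jaw": 0.3,"travel": [0.165,0,0],"twist": 0},{"jaw": 0.3,"travel": [0.175,0,0],"twist": 0},{"jaw": 0.3,"travel": [0.18,0,0],"twist": 0},{"jaw": 0.3,"travel": [0.18,0,0],"twist": 0}])

```text
t: 6.08
eef_pos: [522.0, 120.7, 210.3]
tcp_rot: [-3.141, 0.0, 1.578]
ft_force: [0.2, -0.7, -8.7]
opening: 0.504
grip_force: 30.0
```

>>> drive_tool(targets=[{"jaw": 0.3,"travel": [0,0,0],"twist": 0},{"jaw": 0.3,"travel": [0,0,0],"twist": 0},{"jaw": 0.3,"travel": [0,0,0],"twist": 0}])

```text
t: 6.33
eef_pos: [522.6, 119.2, 210.8]
tcp_rot: [-3.142, 0.0, 1.575]
ft_force: [-0.2, -0.7, -8.8]
opening: 0.51
grip_force: 30.0
```

Run:
```python
from h import *;from cell import state,read_camera
S=state();w=read_camera("wrist");S2=state();print(S["eef_pos"],S2["eef_pos"],S["tcp_rot"],S["ft_force"],S["opening"])
pickle.dump((w,S),open("w3.pkl","wb"))
cv2.imwrite("pics/w3.png",w["frame"][:,:,::-1])
print("pred",proj(w,[524,236,151]))
```

```text
[522.55182932 119.17678245 210.83371734] [522.57868423 119.24257268 210.88002948] [-3.14151461e+00  3.46810202e-05  1.57547877e+00] [-0.18562365 -0.66958022 -8.772518  ] 0.5097300602002371
pred [318.7276068   28.40885507]
```

View pics/w3.png

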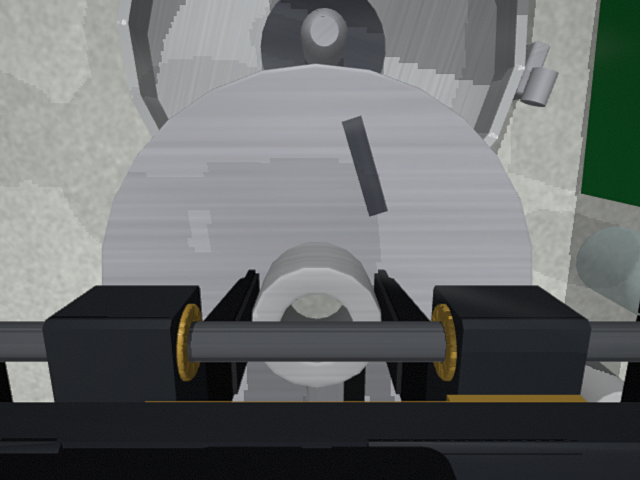

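The shaft's flat tip is at about (325,27), just beyond the rim of the held disc. Next I'll refine the shaft and disc centres.

Run:
```python
from h import *
w,S=pickle.load(open("w3.pkl","rb"));g=cv2.cvtColor(w["frame"],7).astype(int)
print(g[27,296:356].tolist());print(g[0:62,325].tolist())
for y in (230,260,275): 
  r=np.convolve(cv2.GaussianBlur(g.astype(np.float32),(5,5),0)[y],[1,0,-1],"same");print(y,np.argsort(-abs(r[80:130]))[:3]+80,np.argsort(-abs(r[510:550]))[:3]+510)
z=S["eef_pos"][2]-10.7+5
P=np.array([ray(w,p,z)[:2] for p in((102,260),(532,260),(317,64.5),(166,130),(467,130))])
A=np.c_[2*P,np.ones(len(P))];s=np.linalg.lstsq(A,(P**2).sum(1),rcond=None)[0];print(P.round(1),s[:2],np.sqrt(s[2]+s[:2]@s[:2]))
print("shaft",ray(w,(325,27),151),"hubtop",ray(w,(317,326),z+35))
```

```text
[70, 71, 68, 67, 70, 83, 102, 106, 111, 118, 121, 123, 126, 129, 140, 160, 161, 160, 159, 159, 158, 159, 158, 158, 158, 158, 158, 159, 159, 159, 158, 156, 155, 154, 155, 155, 156, 158, 158, 159, 161, 154, 132, 112, 110, 106, 101, 100, 96, 95, 88, 77, 72, 71, 75, 72, 73, 71, 72, 72]
[52, 49, 49, 51, 51, 51, 49, 57, 121, 134, 137, 141, 143, 146, 148, 157, 157, 157, 157, 156, 155, 156, 156, 157, 156, 158, 159, 159, 158, 158, 154, 157, 158, 157, 159, 161, 164, 163, 162, 160, 161, 162, 163, 165, 167, 168, 120, 94, 89, 89, 89, 87, 84, 85, 82, 82, 79, 79, 77, 78, 75, 76]
230 [105 106 104] [528 527 541]
260 [101 100 102] [532 533 531]
275 [101 102 100] [532 533 531]
[[431.2 132.1]
 [616.2 133.2]
 [523.2 211.4]
 [463.  186.5]
 [583.3 187.2]] [523.69164974 116.42804373] 93.59684865977496
shaft [527.09966957 236.65742617 151.        ] hubtop [523.69355694 118.48920202 240.13371734]
```

Run:
```python
from h import *
w,S=pickle.load(open("w3.pkl","rb"))
for p in((324,14.5),(324,45.5),(310.3,30),(337.8,30)):print(ray(w,p,151).round(1))
for p in((301,28),(347,28)):print(ray(w,p,145).round(1))
print("collar",ray(w,(261,48),101),ray(w,(385,48),101))
z=S["eef_pos"][2]-10.7+5
print(S["eef_pos"], ray(w,(317,64.5),z)-[0,95,0])
im=w["frame"][225:400,225:410,::-1];cv2.imwrite("pics/w3c.png",cv2.resize(im,None,fx=3,fy=3))
```

```text
[526.5 242.3 151. ]
[526.7 228.2 151. ]
[519.8 235.3 151. ]
[533.5 235.3 151. ]
[515.  237.5 145. ]
[538.4 237.6 145. ]
collar [489.12778824 235.79637881 101.        ] [564.63215826 236.21229806 101.        ]
[522.55182932 119.17678245 210.83371734] [523.20139393 116.35067858 205.13371734]
```

View pics/w3c.png

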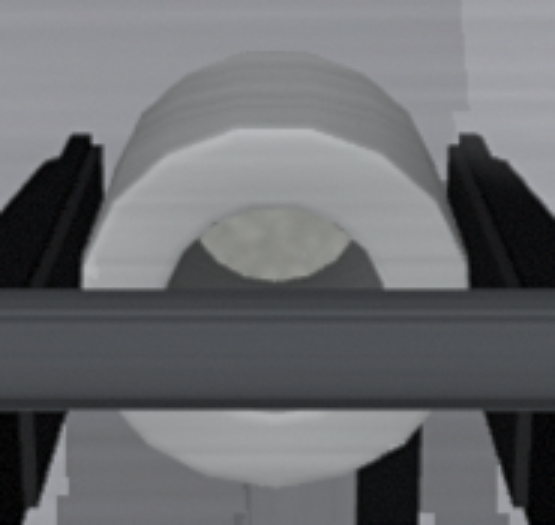

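Run:
```python
from h import *
w,S=pickle.load(open("w3.pkl","rb"));z=S["eef_pos"][2]-10.7
for p in((316.8,267.7),(316.8,387),(252.7,318),(381,318)):print(ray(w,p,z+40).round(1))
# rim: left/right widest chord symmetric; radius check for plane height
for dz in(0,5,10):
  P=np.array([ray(w,p,z+dz)[:2] for p in((101.5,268),(532.5,268),(317,64.5),(166,130),(467,130))])
  A=np.c_[2*P,np.ones(len(P))];s=np.linalg.lstsq(A,(P**2).sum(1),rcond=None)[0];print(dz,s[:2],np.sqrt(s[2]+s[:2]@s[:2]))
```

```text
[523.5 140.4 240.1]
[523.8  93.8 240.1]
[500.7 121.5 240.1]
[546.5 121.7 240.1]
0 [523.71204053 114.30594013] 96.37929634646756
5 [523.69417223 116.2731182 ] 93.71932929214805
10 [523.67630393 118.24029627] 91.05936223783348
```

>>> drive_tool(targets=[{"jaw": 0.3,"travel": [0.015,0.001,0],"twist": 0},{"jaw": 0.3,"travel": [0.045,0.002,0],"twist": 0},{"jaw": 0.3,"travel": [0.075,0.003,0],"twist": 0},{"jaw": 0.3,"travel": [0.1,0.0034,0],"twist": 0},{"jaw": 0.3,"travel": [0.115,0.0034,0.005],"twist": 0},{"jaw": 0.3,"travel": [0.1186,0.0034,0.02],"twist": 0},{"jaw": 0.3,"travel": [0.1186,0.0034,0.038],"twist": 0},{"jaw": 0.3,"travel": [0.1186,0.0034,0.042],"twist": 0}])

```text
t: 7.05
eef_pos: [524.2, 238.3, 166.5]
tcp_rot: [-3.138, 0.001, 1.577]
ft_force: [-1.5, -0.3, -10.1]
opening: 0.507
grip_force: 30.0
```

>>> drive_tool(targets=[{"jaw": 0.3,"travel": [0,0,0],"twist": 0},{"jaw": 0.3,"travel": [0,0,0],"twist": 0},{"jaw": 0.3,"travel": [0,0,0],"twist": 0}])

```text
t: 7.3
eef_pos: [525.8, 238.5, 170.0]
tcp_rot: [3.14, -0.001, 1.576]
ft_force: [1.2, 0.4, -9.1]
opening: 0.507
grip_force: 30.0
```

Run:
```python
from h import *;from cell import state,read_camera
S=state();print(to(S,[525.4,237.8,166]),S["moment"])
w=read_camera("wrist");T=read_camera("top");C=read_camera("scene");pickle.dump((w,S,T,C),open("w4.pkl","wb"))
a=cv2.resize(w["frame"][225:400,225:410,::-1],(396,375));b=cv2.resize(T["frame"][210:330,100:230,::-1],(400,370));c=cv2.resize(C["frame"][200:300,380:510,::-1],(400,308))
im=np.zeros((600,800,3),np.uint8);im[:375,:396]=a;im[:308,400:]=c;cv2.imwrite("pics/w4.png",im)
```

```text
(array([-0.0007, -0.0004,  0.0039]), None) [-0.03318362  0.027112   -0.02369375]
```

View pics/w4.png

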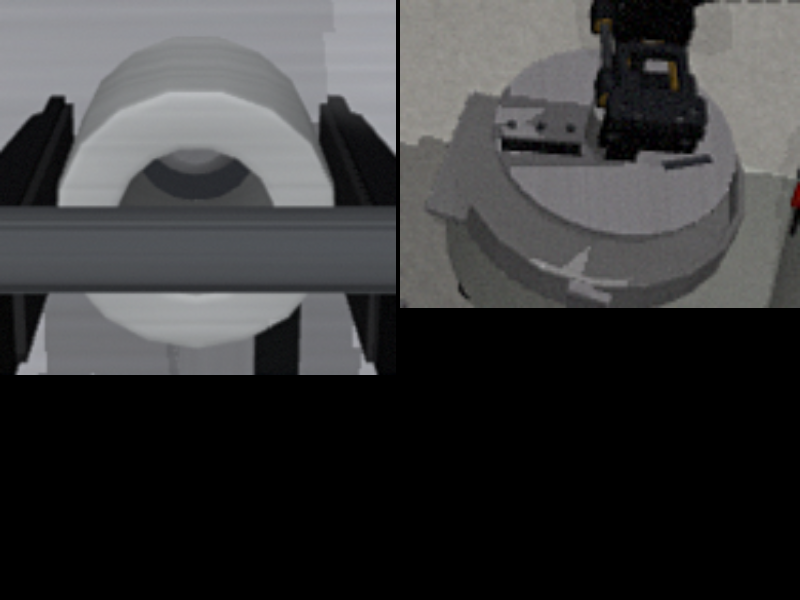

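The shaft tip shows through the bore at crop (197,160), centred left to right. I'll check the depth direction numerically.

Run:
```python
from h import *
w,S,T,C=pickle.load(open("w4.pkl","rb"))
g=cv2.cvtColor(w["frame"],7).astype(int);print(g[290:322,317].tolist());print(g[300,295:340].tolist())
print(S["eef_pos"])
for e in(145,151):
  for v in(301,303,305,307):print(e,v,ray(w,(317,v),e).round(1))
u=S["eef_pos"][2]-10.7
for v in (267.9,386.5):print(ray(w,(317,v),u+40))
```

```text
[155, 156, 147, 140, 120, 104, 101, 102, 102, 103, 107, 96, 87, 79, 76, 73, 52, 43, 43, 44, 43, 43, 44, 44, 43, 44, 43, 44, 69, 71, 69, 63]
[98, 58, 40, 41, 46, 63, 79, 82, 83, 84, 85, 87, 90, 89, 91, 92, 96, 102, 104, 105, 104, 104, 107, 105, 104, 103, 96, 94, 84, 81, 78, 75, 72, 71, 68, 67, 64, 58, 49, 40, 43, 57, 96, 139, 150]
[525.80184522 238.4894438  169.95086922]
145 301 [527.2 225.3 145. ]
145 303 [527.2 224.3 145. ]
145 305 [527.2 223.2 145. ]
145 307 [527.2 222.2 145. ]
151 301 [527.1 227.8 151. ]
151 303 [527.1 226.7 151. ]
151 305 [527.1 225.7 151. ]
151 307 [527.1 224.7 151. ]
[526.7563891  259.63417755 199.25086922]
[527.05863292 213.39257925 199.25086922]
```

>>> drive_tool(targets=[{"jaw": 0.3,"travel": [-0.0004,0,0.005],"twist": 0},{"jaw": 0.3,"travel": [-0.0004,0,0.01],"twist": 0},{"jaw": 0.3,"travel": [-0.0004,0,0.013],"twist": 0},{"jaw": 0.3,"travel": [-0.0004,0,0.016],"twist": 0},{"jaw": 0.3,"travel": [-0.0004,0,0.016],"twist": 0},{"jaw": 0.3,"travel": [-0.0004,0,0.016],"twist": 0}])

```text
t: 7.95
eef_pos: [525.2, 238.1, 152.5]
tcp_rot: [-3.141, 0.0, 1.577]
ft_force: [0.7, -1.8, -10.6]
opening: 0.506
grip_force: 30.0
```

>>> drive_tool(targets=[{"jaw": 0.3,"travel": [0,0,0.005],"twist": 0},{"jaw": 0.3,"travel": [0,0,0.01],"twist": 0},{"jaw": 0.3,"travel": [0,0,0.015],"twist": 0},{"jaw": 0.3,"travel": [0,0,0.02],"twist": 0},{"jaw": 0.3,"travel": [0,0,0.02],"twist": 0},{"jaw": 0.3,"travel": [0,0,0.02],"twist": 0}])

```text
t: 8.45
eef_pos: [525.3, 238.0, 132.0]
tcp_rot: [-3.141, 0.001, 1.577]
ft_force: [3.2, -4.7, -12.5]
opening: 0.509
grip_force: 30.0
```

>>> drive_tool(targets=[{"jaw": 0.3,"travel": [-0.0007,0.0004,0.003],"twist": 0},{"jaw": 0.3,"travel": [-0.0007,0.0004,0.007],"twist": 0},{"jaw": 0.3,"travel": [-0.0007,0.0004,0.011],"twist": 0},{"jaw": 0.3,"travel": [-0.0007,0.0004,0.014],"twist": 0},{"jaw": 0.3,"travel": [-0.0007,0.0004,0.016],"twist": 0},{"jaw": 0.3,"travel": [-0.0007,0.0004,0.016],"twist": 0},{"jaw": 0.3,"travel": [-0.0007,0.0004,0.016],"twist": 0}])

```text
t: 9.03
eef_pos: [525.5, 237.8, 116.7]
tcp_rot: [-3.141, -0.0, 1.577]
ft_force: [-0.6, -0.3, -9.1]
opening: 0.506
grip_force: 30.0
```

>>> drive_tool(targets=[{"jaw": 0.3,"travel": [0,0,0.001],"twist": 0},{"jaw": 0.3,"travel": [0,0,0.002],"twist": 0},{"jaw": 0.3,"travel": [0,0,0.003],"twist": 0},{"jaw": 0.3,"travel": [0,0,0.003],"twist": 0},{"jaw": 0.3,"travel": [0,0,0.003],"twist": 0}])

```text
t: 9.45
eef_pos: [525.5, 237.7, 113.9]
tcp_rot: [-3.142, -0.0, 1.577]
ft_force: [-1.0, -0.2, -8.9]
opening: 0.511
grip_force: 30.0
```

>>> drive_tool(targets=[{"jaw": 0.3,"travel": [0,0,0.0007],"twist": 0},{"jaw": 0.3,"travel": [0,0,0.001],"twist": 0},{"jaw": 0.3,"travel": [0,0,0.001],"twist": 0}])

```text
t: 9.7
eef_pos: [525.5, 237.7, 112.9]
tcp_rot: [-3.142, -0.0, 1.577]
ft_force: [-1.1, 0.2, -9.1]
opening: 0.506
grip_force: 30.0
```

>>> drive_tool(targets=[{"jaw": 0.3,"travel": [0,0,0.0007],"twist": 0},{"jaw": 0.3,"travel": [0,0,0.001],"twist": 0},{"jaw": 0.3,"travel": [0,0,0.001],"twist": 0}])

```text
t: 9.95
eef_pos: [525.7, 237.7, 112.7]
tcp_rot: [3.141, -0.0, 1.577]
ft_force: [-2.5, -1.0, 4.0]
opening: 0.502
grip_force: 30.0
```

>>> drive_tool(targets=[{"jaw": 0.3,"travel": [0,0,-0.0004],"twist": 0},{"jaw": 0.6,"travel": [0,0,-0.0004],"twist": 0},{"jaw": 0.8,"travel": [0,0,-0.0004],"twist": 0},{"jaw": 0.8,"travel": [0,0,-0.0004],"twist": 0},{"jaw": 0.8,"travel": [0,0,-0.0004],"twist": 0},{"jaw": 0.8,"travel": [0,0,-0.0004],"twist": 0},{"jaw": 0.8,"travel": [0,0,-0.0004],"twist": 0}])

```text
t: 10.53
eef_pos: [525.7, 237.7, 112.4]
tcp_rot: [3.141, -0.0, 1.577]
ft_force: [0.6, 0.5, -0.7]
opening: 0.793
grip_force: 0.0
```

>>> drive_tool(targets=[{"jaw": 0.8,"travel": [0,0,-0.02],"twist": 0},{"jaw": 0.8,"travel": [0,0,-0.06],"twist": 0},{"jaw": 0.9,"travel": [0,0,-0.1],"twist": 0},{"jaw": 0.9,"travel": [-0.03,0.015,-0.12],"twist": -0.1},{"jaw": 0.9,"travel": [-0.06,0.03,-0.12],"twist": -0.2},{"jaw": 0.9,"travel": [-0.1,0.05,-0.12],"twist": -0.3},{"jaw": 0.9,"travel": [-0.135,0.065,-0.12],"twist": -0.4},{"jaw": 0.9,"travel": [-0.17,0.08,-0.12],"twist": -0.48}])

```text
t: 11.2
eef_pos: [607.3, 66.2, 232.6]
tcp_rot: [3.141, 0.0, 2.062]
ft_force: [0.9, 0.4, -0.2]
opening: 0.903
grip_force: 0.0
```

Run:
```python
from h import *;from cell import state
print(to(state(),[648,-25,220],np.radians(27.5)))
```

```text
(array([-0.0997, -0.0071,  0.0126]), np.float64(0.011))
```

>>> drive_tool(targets=[{"jaw": 0.9,"travel": [-0.03,-0.003,0.004],"twist": 0},{"jaw": 0.9,"travel": [-0.065,-0.005,0.008],"twist": 0},{"jaw": 0.9,"travel": [-0.085,-0.007,0.012],"twist": 0},{"jaw": 0.9,"travel": [-0.092,-0.007,0.012],"twist": 0},{"jaw": 0.9,"travel": [-0.095,-0.007,0.012],"twist": 0},{"jaw": 0.9,"travel": [-0.095,-0.007,0.012],"twist": 0},{"jaw": 0.9,"travel": [-0.095,-0.007,0.012],"twist": 0}])

```text
t: 11.78
eef_pos: [644.5, -18.0, 220.6]
tcp_rot: [3.141, -0.0, 2.058]
ft_force: [0.1, -0.3, 1.6]
opening: 0.898
grip_force: 0.0
```

Run:
```python
from h import *;from cell import state,read_camera
S=state();w=read_camera("wrist");T=read_camera("top");C=read_camera("scene");pickle.dump((w,S,T,C),open("w5.pkl","wb"))
print(S["eef_pos"],S["tcp_rot"],proj(w,[648,-21,22]),proj(w,[590,92,2]))
im=np.zeros((600,800,3),np.uint8);im[:360,:480]=cv2.resize(w["frame"],(480,360))[:,:,::-1]
im[:240,490:790]=cv2.resize(C["frame"][190:310,370:520,::-1],(300,240));im[250:550,490:790]=cv2.resize(T["frame"][200:330,100:230,::-1],(300,300));cv2.imwrite("pics/w5.png",im)
```

```text
[644.52568302 -17.99136603 220.60320893] [ 3.14127917e+00 -1.39692784e-04  2.05762900e+00] [317.51206225 215.79192395] [319.54853784  64.88085601]
```

View pics/w5.png

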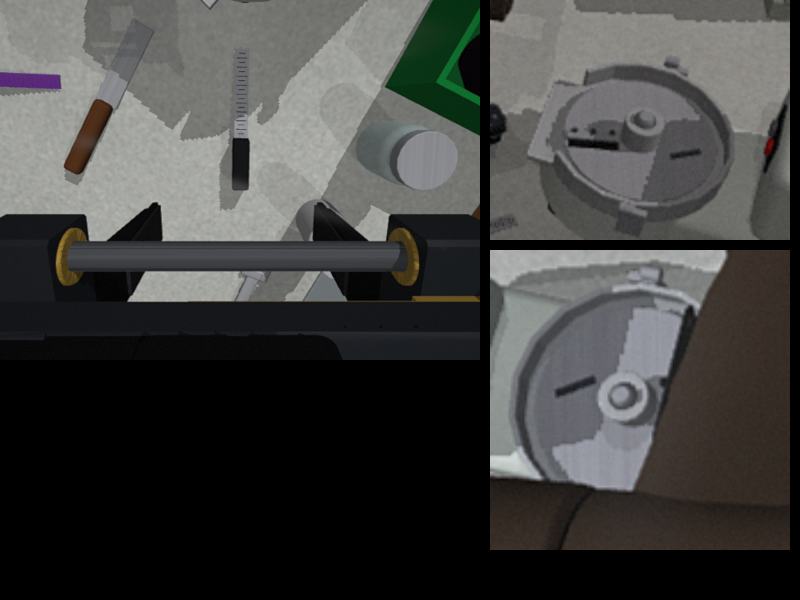

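The disc sits level in the housing with the shaft tip showing through the hub. In the wrist view the gauge is upright in the picture, grip at about (321,220) full-scale and tip at about (321,65). Two cylinders stand on the +y-tool side, so I'll check the body's clearance to them.

Run:
```python
from h import *
w,S,T,C=pickle.load(open("w5.pkl","rb"));d=pickle.load(open("c0.pkl","rb"))
f=w["frame"];h=cv2.cvtColor(f,41)
g=((f.max(2)<50)).astype(np.uint8);g[262:]=0;n,l,st,ce=cv2.connectedComponentsWithStats(g)
for i in range(1,n):
  if st[i,4]>150:print(st[i],ce[i])
g2=cv2.cvtColor(f,7).astype(int);print("row100",g2[100,300:340].tolist());print("col",g2[55:85,320].tolist())
for p in((233,147),(282,153)):
  for z in(100,110):print("cyl",p,z,ray(d["top"],p,z).round())
for p in((375,345),(324,330)):print("sc",ray(d["scene"],p,105).round())
print("wrist cyl",ray(w,(569,213),105).round(),ray(w,(410,275),105).round())
R=Ro.from_euler("xyz",S["tcp_rot"]).as_matrix();print("toolx",R[:,0].round(3),"tooly",R[:,1].round(3))
```

```text
[ 569    0   71   41 1208] [610.26324503  12.22599338]
[ 611   45   29   84 1719] [627.75683537  87.72774869]
[ 514  110  126   70 3662] [590.85554342 137.73839432]
[129 142  21  46 163] [139.41717791 163.52760736]
[ 309  184   23   64 1289] [320.50116369 213.96276183]
row100 [117, 116, 117, 120, 121, 122, 122, 122, 122, 121, 117, 107, 106, 106, 106, 107, 107, 107, 106, 108, 109, 110, 108, 108, 107, 109, 109, 106, 105, 105, 109, 111, 118, 118, 121, 120, 119, 119, 119, 118]
col [123, 123, 123, 120, 120, 120, 119, 118, 114, 113, 109, 108, 109, 110, 108, 78, 71, 104, 111, 111, 112, 91, 60, 104, 111, 111, 112, 92, 58, 100]
cyl (233, 147) 100 [798.  71. 100.]
cyl (233, 147) 110 [794.  69. 110.]
cyl (282, 153) 100 [776. -43. 100.]
cyl (282, 153) 110 [772. -43. 110.]
sc [788.  73. 105.]
sc [762. -43. 105.]
wrist cyl [791.  75. 105.] [718. -14. 105.]
toolx [-0.468  0.884  0.   ] tooly [0.884 0.468 0.   ]
```

Run:
```python
from h import *
w,S,T,C=pickle.load(open("w5.pkl","rb"))
R=Ro.from_euler("xyz",S["tcp_rot"]).as_matrix()
L=lambda uv,z:(R.T@(ray(w,uv,z)-S["eef_pos"])).round(1)
print("grip far top edge",L((320,184),12),L((320,184),30),"near top edge",L((320,248),30),"near bottom",L((320,248),0),"left/right at z30",L((309,240),30),L((332,240),30))
print("blade mid row100",L((310.7,100),5),L((331.5,100),5),"tip",L((321,65),2))
print("wrench",L((410,275),5),L((425,290),5))
f=cv2.cvtColor(w["frame"],7).astype(int);print(f[175:262:2,320].tolist()); print(f[200,300:342].tolist(),f[235,300:342].tolist())
```

```text
grip far top edge [ 22.4   3.8 208.6] [ 24.5   3.6 190.6] near top edge [-31.4   3.8 190.6] near bottom [-39.5   4.1 220.6] left/right at z30 [-24.2  -5.8 190.6] [-24.2  14.2 190.6]
blade mid row100 [ 93.9  -4.4 215.6] [ 93.9  13.6 215.6] tip [122.6   4.4 218.6]
wrench [-64.7  89.7 215.6] [-79.9 104.9 215.6]
[142, 114, 133, 140, 118, 11, 19, 20, 22, 17, 21, 22, 23, 23, 22, 22, 23, 20, 24, 24, 23, 21, 20, 23, 24, 24, 20, 19, 24, 21, 25, 29, 33, 40, 46, 54, 59, 64, 63, 69, 128, 125, 122, 131]
[151, 140, 106, 103, 107, 108, 109, 110, 105, 71, 16, 11, 20, 23, 21, 23, 21, 20, 21, 21, 21, 23, 22, 21, 22, 21, 22, 19, 20, 22, 17, 18, 71, 142, 172, 168, 168, 169, 169, 170, 170, 169] [122, 119, 110, 109, 109, 110, 111, 112, 103, 57, 23, 25, 28, 29, 24, 28, 29, 26, 26, 25, 25, 23, 27, 27, 24, 24, 21, 23, 23, 18, 15, 52, 121, 176, 176, 173, 171, 169, 167, 168, 168, 169]
```

>>> drive_tool(targets=[{"jaw": 0.6,"travel": [-0.0075,0.0038,0.035],"twist": 0},{"jaw": 0.6,"travel": [-0.0075,0.0038,0.075],"twist": 0},{"jaw": 0.6,"travel": [-0.0075,0.0038,0.115],"twist": 0},{"jaw": 0.6,"travel": [-0.0075,0.0038,0.15],"twist": 0},{"jaw": 0.6,"travel": [-0.0075,0.0038,0.18],"twist": 0},{"jaw": 0.6,"travel": [-0.0075,0.0038,0.2],"twist": 0},{"jaw": 0.5,"travel": [-0.0075,0.0038,0.211],"twist": 0},{"jaw": 0.5,"travel": [-0.0075,0.0038,0.216],"twist": 0}])

```text
t: 12.6
eef_pos: [651.1, -23.2, 3.0]
tcp_rot: [-3.14, -0.001, 2.058]
ft_force: [0.1, -0.2, 0.8]
opening: 0.525
grip_force: 0.0
```

>>> drive_tool(targets=[{"jaw": 0.4,"travel": [0,0,0],"twist": 0},{"jaw": 0.3,"travel": [0,0,0],"twist": 0},{"jaw": 0.1,"travel": [0,0,0],"twist": 0},{"jaw": 0.0,"travel": [0,0,0],"twist": 0},{"jaw": 0.0,"travel": [0,0,0],"twist": 0},{"jaw": 0.0,"travel": [0,0,0],"twist": 0},{"jaw": 0.0,"travel": [0,0,0],"twist": 0},{"jaw": 0.0,"travel": [0,0,0],"twist": 0}])

```text
t: 13.27
eef_pos: [652.1, -24.0, 5.4]
tcp_rot: [3.14, 0.001, 2.057]
ft_force: [-0.9, 0.9, 7.6]
opening: 0.21
grip_force: 30.0
```

>>> drive_tool(targets=[{"jaw": 0,"travel": [0,0,-0.01],"twist": 0},{"jaw": 0,"travel": [0,0,-0.03],"twist": 0},{"jaw": 0,"travel": [0,0,-0.06],"twist": 0},{"jaw": 0,"travel": [0,0,-0.1],"twist": 0},{"jaw": 0,"travel": [0,0,-0.135],"twist": 0},{"jaw": 0,"travel": [0,0,-0.155],"twist": 0},{"jaw": 0,"travel": [0,0,-0.155],"twist": 0}])

```text
t: 13.85
eef_pos: [653.3, -24.1, 165.1]
tcp_rot: [3.135, 0.005, 2.057]
ft_force: [-0.2, -0.4, -1.3]
opening: 0.21
grip_force: 30.0
```

Run:
```python
from h import *;from cell import state
S=state();print(to(S,[455,-15,160],np.radians(-15.7)),S["moment"],S["ft_force"])
```

```text
(array([ 0.1007, -0.1711,  0.0035]), np.float64(0.76)) [-0.04755864  0.01578879 -0.04887342] [-0.18985387 -0.44251501 -1.33211476]
```

>>> drive_tool(targets=[{"jaw": 0,"travel": [0.01,-0.02,0],"twist": 0.1},{"jaw": 0,"travel": [0.025,-0.045,0],"twist": 0.22},{"jaw": 0,"travel": [0.043,-0.075,0],"twist": 0.34},{"jaw": 0,"travel": [0.062,-0.108,0.002],"twist": 0.46},{"jaw": 0,"travel": [0.08,-0.138,0.003],"twist": 0.58},{"jaw": 0,"travel": [0.093,-0.16,0.003],"twist": 0.68},{"jaw": 0,"travel": [0.101,-0.171,0.003],"twist": 0.76},{"jaw": 0,"travel": [0.101,-0.171,0.003],"twist": 0.76}])

```text
t: 14.52
eef_pos: [450.2, -14.0, 156.0]
tcp_rot: [-3.139, 0.0, 1.293]
ft_force: [0.5, 0.2, -2.2]
opening: 0.21
grip_force: 30.0
```

>>> drive_tool(targets=[{"jaw": 0,"travel": [0,0,0],"twist": 0},{"jaw": 0,"travel": [0,0,0],"twist": 0},{"jaw": 0,"travel": [0,0,0],"twist": 0}])

```text
t: 14.77
eef_pos: [454.2, -14.6, 156.1]
tcp_rot: [3.141, -0.0, 1.299]
ft_force: [-0.7, 0.2, -1.1]
opening: 0.209
grip_force: 30.0
```

Run:
```python
from h import *;from cell import state,read_camera
S=state();w=read_camera("wrist");pickle.dump((w,S),open("w6.pkl","wb"))
print(S["eef_pos"],S["tcp_rot"])
cv2.imwrite("pics/w6.png",w["frame"][:,:,::-1])
```

```text
[454.21078635 -14.64415203 156.0846181 ] [ 3.14138032e+00 -1.11086861e-04  1.29858805e+00]
```

View pics/w6.png

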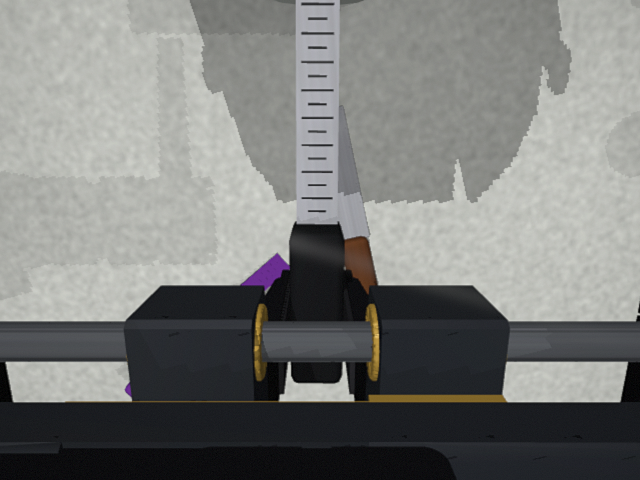

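The gauge is held straight along the tool axis (blade at columns 297–338), and the lip is not yet in view. I'll move 50 mm forward and measure the lip numerically.

>>> drive_tool(targets=[{"jaw": 0,"travel": [0.01,0,0],"twist": 0},{"jaw": 0,"travel": [0.03,0,0],"twist": 0},{"jaw": 0,"travel": [0.045,0,0],"twist": 0},{"jaw": 0,"travel": [0.05,0,0],"twist": 0},{"jaw": 0,"travel": [0.05,0,0],"twist": 0},{"jaw": 0,"travel": [0.05,0,0],"twist": 0},{"jaw": 0,"travel": [0.05,0,0],"twist": 0}])

```text
t: 15.4
eef_pos: [466.7, 33.3, 156.2]
tcp_rot: [-3.141, 0.0, 1.297]
ft_force: [0.0, 0.1, -1.4]
opening: 0.206
grip_force: 30.0
```

Run:
```python
from h import *;from cell import state,read_camera
S=state();w=read_camera("wrist");pickle.dump((w,S),open("w7.pkl","wb"))
print(S["eef_pos"],S["tcp_rot"])
u=np.array([.2706,.9627]);v=np.array([-u[1],u[0]]);c=np.array([525.6,235.5])
for a in(-125,):
  for b in(-67,0,67):print(a,b,proj(w,[*(c+a*u+b*v),95]).round(1))
g=cv2.GaussianBlur(cv2.cvtColor(w["frame"],7),(5,5),0).astype(int)
for x in(180,220,260,380,420,460):
  k=g[0:280,x];print(x,k[::6].tolist())
for y in(20,60):print(y,g[y,100:540:6].tolist())
```

```text
[466.69878985  33.31964633 156.21626836] [-3.14136631e+00  8.34693090e-05  1.29699105e+00]
-125 -67 [448.3  95.6]
-125 0 [318.4  95.5]
-125 67 [188.6  95.4]
180 [175, 161, 73, 104, 173, 179, 173, 176, 175, 183, 177, 173, 179, 179, 181, 180, 187, 187, 187, 186, 192, 188, 187, 183, 181, 188, 185, 180, 180, 189, 191, 192, 188, 183, 182, 180, 184, 192, 187, 179, 184, 182, 185, 185, 193, 201, 205]
220 [118, 119, 127, 120, 141, 167, 175, 165, 161, 169, 168, 166, 166, 165, 165, 171, 109, 130, 141, 144, 144, 142, 141, 141, 146, 144, 144, 175, 198, 194, 197, 196, 194, 194, 192, 194, 200, 195, 194, 197, 198, 203, 197, 200, 204, 195, 193]
260 [155, 159, 141, 124, 134, 136, 137, 137, 148, 184, 178, 179, 180, 178, 177, 185, 117, 131, 146, 144, 140, 145, 145, 143, 143, 145, 141, 143, 139, 144, 143, 144, 146, 149, 144, 141, 148, 144, 146, 173, 198, 201, 207, 214, 203, 199, 199]
380 [164, 112, 119, 129, 136, 136, 136, 135, 135, 138, 177, 182, 184, 182, 182, 187, 122, 148, 151, 149, 150, 158, 147, 146, 143, 147, 150, 154, 153, 144, 145, 145, 146, 147, 145, 151, 143, 145, 139, 148, 145, 141, 141, 139,
[... 540 characters left out ...]
77, 176, 170, 172, 172, 78, 126, 178, 180, 178, 181, 177, 121, 118, 123, 121, 118, 123, 122, 122, 124, 110, 106, 143, 155, 173, 176, 140, 140, 140, 166, 171, 162, 146, 126, 106, 104, 121, 133, 132, 133, 133, 135, 131, 132, 135, 130, 121, 117, 118, 157, 165, 114, 98, 139, 139, 136, 131, 136, 128, 134, 134, 134, 136, 133, 131]
60 [188, 189, 189, 194, 189, 196, 182, 175, 180, 184, 179, 175, 177, 178, 174, 133, 133, 172, 175, 175, 168, 163, 163, 163, 163, 162, 168, 182, 184, 185, 185, 187, 175, 175, 138, 137, 139, 137, 137, 161, 153, 180, 183, 182, 184, 177, 185, 175, 132, 150, 177, 181, 181, 182, 182, 182, 183, 183, 182, 150, 142, 141, 146, 144, 140, 145, 141, 136, 137, 136, 136, 138, 134, 134]
```

Run:
```python
from h import *
w,S=pickle.load(open("w7.pkl","rb"));R=Ro.from_euler("xyz",S["tcp_rot"]).as_matrix()
L=lambda uv,z:R.T@(ray(w,uv,z)-S["eef_pos"])
g=cv2.GaussianBlur(cv2.cvtColor(w["frame"],7),(3,3),0).astype(float)
def sub(k,o):
    d=abs(np.diff(k));i=d.argmax();s=d[max(0,i-2):i+3];return o+max(0,i-2)+(s*np.arange(len(s))).sum()/s.sum()+.5
P=np.array([L((x,sub(g[84:106,x],84)),95)[:2] for x in list(range(205,285,8))+list(range(355,440,8))])
m,b=np.polyfit(P[:,1],P[:,0],1);print("lip edge x=%.2f slope %.4f rad"%(b,m),np.abs(P[:,0]-m*P[:,1]-b).max())
for y in(50,60,70,80,88):
    l=sub(g[y,175:215],175);r=sub(g[y,430:470],430);a=L((l,y),95);c=L((r,y),95)
    bl=sub(g[y,285:312],285);br=sub(g[y,328:352],328);print(y,l,r,a[:2].round(1),c[:2].round(1),"mid",((a+c)/2)[1].round(2),"w",(c-a)[1].round(1),"blade",bl,br,[ (L((bl,y),158)+L((br,y),158))[1].round(2)/2])
```

```text
lip edge x=85.72 slope -0.0033 rad 0.1603379074306588
50 197.2173913043478 453.6276595744681 [107.3 -59.1] [107.4  70.1] mid 5.5 w 129.2 blade 295.2567567567568 338.75581395348837 [np.float64(1.155)]
60 186.5681818181818 452.8421052631579 [102.6 -64.8] [102.7  70.1] mid 2.63 w 134.9 blade 300.5 333.44444444444446 [np.float64(1.145)]
70 187.22093023255815 452.4347826086956 [ 97.9 -64.8] [98.  70.2] mid 2.7 w 135.0 blade 295.5 340.8333333333333 [np.float64(1.59)]
80 187.54545454545453 451.54545454545456 [ 93.1 -65. ] [93.2 70.1] mid 2.57 w 135.1 blade 297.25 337.8076923076923 [np.float64(1.36)]
88 194.10416666666666 450.77272727272725 [ 89.2 -61.9] [89.3 70. ] mid 4.07 w 131.9 blade 300.45 333.23333333333335 [np.float64(1.105)]
```

>>> drive_tool(targets=[{"jaw": 0,"travel": [-0.01,0.0014,0],"twist": 0},{"jaw": 0,"travel": [-0.02,0.0014,0],"twist": 0},{"jaw": 0,"travel": [-0.024,0.0014,0.01],"twist": 0},{"jaw": 0,"travel": [-0.024,0.0014,0.025],"twist": 0},{"jaw": 0,"travel": [-0.024,0.0014,0.04],"twist": 0},{"jaw": 0,"travel": [-0.024,0.0014,0.048],"twist": 0},{"jaw": 0,"travel": [-0.024,0.0014,0.05],"twist": 0},{"jaw": 0,"travel": [-0.024,0.0014,0.05],"twist": 0}])

```text
t: 16.12
eef_pos: [461.5, 9.6, 106.1]
tcp_rot: [-3.141, 0.0, 1.296]
ft_force: [-0.5, 0.5, -1.5]
opening: 0.209
grip_force: 30.0
```

>>> drive_tool(targets=[{"jaw": 0,"travel": [0,0,0],"twist": 0},{"jaw": 0,"travel": [0,0,0],"twist": 0},{"jaw": 0,"travel": [0,0,0],"twist": 0}])

```text
t: 16.37
eef_pos: [461.9, 10.1, 106.9]
tcp_rot: [3.14, -0.0, 1.297]
ft_force: [-0.1, -0.6, -1.6]
opening: 0.21
grip_force: 30.0
```

Run:
```python
from h import *;from cell import state
S=state();w,S0=pickle.load(open("w7.pkl","rb"));R=Ro.from_euler("xyz",S0["tcp_rot"])
print(S["eef_pos"],S["tcp_rot"],"moved",R.inv().apply(S["eef_pos"]-S0["eef_pos"]).round(2),S["ft_force"],S["moment"])
```

```text
[461.90386026  10.10272502 106.91170647] [ 3.14049948e+00 -2.41342376e-04  1.29694549e+00] moved [-23.64   1.67  49.31] [-0.0926971  -0.56546119 -1.5544893 ] [-0.14877911  0.12698124 -0.0320472 ]
```

>>> drive_tool(targets=[{"jaw": 0,"travel": [0,0,0.003],"twist": 0},{"jaw": 0,"travel": [0,0,0.005],"twist": 0},{"jaw": 0,"travel": [0,0,0.005],"twist": 0},{"jaw": 0,"travel": [0,0,0.005],"twist": 0}])

```text
t: 16.7
eef_pos: [461.6, 10.2, 101.2]
tcp_rot: [-3.141, -0.0, 1.297]
ft_force: [-0.3, 0.8, -1.1]
opening: 0.208
grip_force: 30.0
```

>>> drive_tool(targets=[{"jaw": 0,"travel": [0,0,0.0007],"twist": 0},{"jaw": 0,"travel": [0,0,0.0007],"twist": 0},{"jaw": 0,"travel": [0,0,0.0007],"twist": 0}])

```text
t: 16.95
eef_pos: [461.7, 10.2, 100.6]
tcp_rot: [-3.142, -0.0, 1.297]
ft_force: [0.1, -0.1, -1.0]
opening: 0.212
grip_force: 30.0
```

>>> drive_tool(targets=[{"jaw": 0,"travel": [0,0,0.0005],"twist": 0},{"jaw": 0,"travel": [0,0,0.0005],"twist": 0},{"jaw": 0,"travel": [0,0,0.0005],"twist": 0}])

```text
t: 17.2
eef_pos: [461.7, 10.1, 100.2]
tcp_rot: [3.141, -0.0, 1.297]
ft_force: [-0.6, -0.2, -0.1]
opening: 0.207
grip_force: 30.0
```

>>> drive_tool(targets=[{"jaw": 0,"travel": [0,0,0.0005],"twist": 0},{"jaw": 0,"travel": [0,0,0.0005],"twist": 0},{"jaw": 0,"travel": [0,0,0.0005],"twist": 0}])

```text
t: 17.45
eef_pos: [461.8, 10.1, 99.8]
tcp_rot: [3.141, -0.0, 1.297]
ft_force: [0.3, -1.4, 2.4]
opening: 0.209
grip_force: 30.0
```

>>> drive_tool(targets=[{"jaw": 0,"travel": [0.004,0,0],"twist": 0},{"jaw": 0,"travel": [0.008,0,0],"twist": 0},{"jaw": 0,"travel": [0.012,0,0],"twist": 0},{"jaw": 0,"travel": [0.016,0,0],"twist": 0},{"jaw": 0,"travel": [0.02,0,0],"twist": 0},{"jaw": 0,"travel": [0.024,0,0],"twist": 0},{"jaw": 0,"travel": [0.027,0,0],"twist": 0}])

```text
t: 18.03
eef_pos: [469.1, 36.6, 99.7]
tcp_rot: [3.141, -0.0, 1.297]
ft_force: [-0.0, -2.1, 3.8]
opening: 0.21
grip_force: 30.0
```

>>> drive_tool(targets=[{"jaw": 0,"travel": [0.002,0,0],"twist": 0},{"jaw": 0,"travel": [0.004,0,0],"twist": 0},{"jaw": 0,"travel": [0.006,0,0],"twist": 0},{"jaw": 0,"travel": [0.008,0,0],"twist": 0}])

```text
t: 18.37
eef_pos: [471.2, 43.9, 99.7]
tcp_rot: [3.141, -0.0, 1.297]
ft_force: [-0.1, -2.6, 4.7]
opening: 0.209
grip_force: 30.0
```

>>> drive_tool(targets=[{"jaw": 0,"travel": [0.002,0,-0.0003],"twist": 0},{"jaw": 0,"travel": [0.004,0,-0.0003],"twist": 0},{"jaw": 0,"travel": [0.006,0,-0.0003],"twist": 0},{"jaw": 0,"travel": [0.008,0,-0.0003],"twist": 0}])

```text
t: 18.7
eef_pos: [473.3, 51.7, 99.9]
tcp_rot: [-3.141, -0.0, 1.297]
ft_force: [-1.0, -2.3, 3.2]
opening: 0.208
grip_force: 30.0
```

Run:
```python
from h import *;from cell import state,read_camera
S=state();print(S["moment"],S["ft_force"],S["eef_pos"]);C=read_camera("scene");pickle.dump(C,open("sA.pkl","wb"))
w=read_camera("wrist");pickle.dump((w,S),open("wA.pkl","wb"))
c0=pickle.load(open("w5.pkl","rb"))[3]["frame"].astype(int);d=abs(C["frame"].astype(int)-c0).max(2)[190:310,380:510];print("scene diff since seating",(d>40).sum(),np.argwhere(d>40).mean(0)+[190,380])
# tip-of-blade estimate: lip edge and rim rows in wrist
g=cv2.cvtColor(w["frame"],7).astype(int)
for x in(250,318,390):print(x,g[0:140:4,x].tolist())
```

```text
[-0.27006108  0.11450037 -0.00237248] [-0.99026204 -2.30762445  3.1814358 ] [473.27646214  51.71668612  99.86451556]
scene diff since seating 595 [213.11596639 386.50252101]
250 [169, 171, 170, 169, 174, 178, 179, 174, 166, 82, 127, 129, 127, 142, 143, 143, 144, 143, 146, 190, 190, 190, 191, 189, 181, 192, 192, 187, 184, 185, 183, 185, 189, 192, 132]
318 [178, 176, 170, 172, 176, 171, 173, 174, 172, 175, 174, 137, 78, 127, 130, 84, 177, 178, 182, 68, 182, 180, 156, 188, 182, 185, 49, 183, 183, 128, 186, 180, 182, 113, 178]
390 [123, 122, 160, 165, 165, 166, 118, 130, 125, 87, 138, 138, 138, 138, 138, 139, 139, 139, 140, 140, 140, 139, 191, 191, 186, 190, 188, 188, 185, 190, 182, 191, 191, 198, 122]
```

```bash
cat > avg.py <<'E'
from h import *;from cell import state,read_camera
F=[];M=[]
for i in range(6):
    w=read_camera("wrist");S=state();F.append(S["ft_force"]);M.append(S["moment"])
R=Ro.from_euler("xyz",S["tcp_rot"]).as_matrix();A=np.array(F)@R;B=np.array(M)@R
s=(S["eef_pos"]-[461.8,10.1,99.8])@R
print("t",S["t"],"slid",s.round(2),"Ftool",A.mean(0).round(2),"sd",A.std(0).round(2),"M",B.mean(0).round(3))
C=read_camera("scene");pickle.dump((w,S,C),open("last.pkl","wb"))
E
python3 avg.py
python3 - <<'E'
from h import *
w,S,C=pickle.load(open("last.pkl","rb"));R=Ro.from_euler("xyz",S["tcp_rot"]).as_matrix()
g=cv2.GaussianBlur(cv2.cvtColor(w["frame"],7),(3,3),0).astype(int)
print(g[36:72,318].tolist());print(g[28:56,285].tolist(),g[28:56,352].tolist());print(g[125:142,285].tolist())
for v in(40,44,48,52):print(v,[ (R.T@(ray(w,(318,v),z)-S["eef_pos"]))[0].round(1) for z in(102,107)])
print("lip",[(R.T@(ray(w,(285,v),95)-S["eef_pos"]))[0].round(1) for v in(132,136)])
E
```

```text
t 19.1 slid [43.06 -0.17 -0.06] Ftool [ 1.41 -0.44 -1.54] sd [0.53 0.34 0.31] M [ 0.056  0.324 -0.017]
[176, 176, 175, 173, 167, 161, 152, 133, 106, 87, 72, 70, 94, 120, 128, 127, 127, 127, 127, 127, 128, 129, 130, 119, 89, 68, 95, 151, 180, 181, 179, 179, 179, 179, 179, 180]
[176, 174, 174, 174, 174, 174, 175, 175, 175, 173, 168, 163, 157, 140, 110, 90, 96, 118, 130, 131, 130, 130, 130, 130, 130, 131, 133, 135] [172, 172, 171, 172, 173, 174, 175, 175, 172, 167, 160, 154, 140, 114, 92, 94, 111, 125, 131, 136, 139, 139, 139, 139, 139, 139, 139, 139]
[173, 174, 176, 177, 178, 178, 178, 176, 160, 135, 122, 130, 143, 148, 149, 150, 150]
40 [np.float64(99.7), np.float64(98.7)]
44 [np.float64(98.3), np.float64(97.4)]
48 [np.float64(97.0), np.float64(96.1)]
52 [np.float64(95.6), np.float64(94.8)]
lip [np.float64(67.2), np.float64(65.6)]
```

>>> drive_tool(targets=[{"jaw": 0,"travel": [0.0015,0,0],"twist": 0},{"jaw": 0,"travel": [0.003,0,0],"twist": 0},{"jaw": 0,"travel": [0.003,0,0],"twist": 0}])

```text
t: 19.4
eef_pos: [474.1, 54.5, 99.9]
tcp_rot: [-3.142, 0.0, 1.297]
ft_force: [-0.6, -0.8, 1.8]
opening: 0.211
grip_force: 30.0
```

```bash
python3 avg.py
python3 - <<'E'
from h import *
w,S=pickle.load(open("w6.pkl","rb"));R=Ro.from_euler("xyz",S["tcp_rot"]).as_matrix()
g=cv2.cvtColor(w["frame"],7).astype(int);print(g[214:234,306].tolist())
for v in(222,225):print((R.T@(ray(w,(306,v),S["eef_pos"][2]-5.4+12)-S["eef_pos"]))[0])
E
```

```text
t 19.7 slid [46.03 -0.14 -0.11] Ftool [ 0.17  0.   -1.82] sd [0.34 0.36 0.31] M [0.068 0.073 0.006]
[173, 173, 173, 175, 174, 170, 161, 162, 164, 136, 62, 19, 16, 21, 21, 20, 19, 23, 28, 28]
32.91110199032614
31.711058305319728
```

>>> drive_tool(targets=[{"jaw": 0,"travel": [0.0015,0,0],"twist": 0},{"jaw": 0,"travel": [0.003,0,0],"twist": 0},{"jaw": 0,"travel": [0.003,0,0],"twist": 0}])

```text
t: 20.0
eef_pos: [475.0, 57.5, 99.9]
tcp_rot: [3.142, -0.0, 1.297]
ft_force: [-0.2, -0.3, 1.8]
opening: 0.21
grip_force: 30.0
```

```bash
python3 avg.py
```

```text
t 20.3 slid [49.12 -0.13 -0.11] Ftool [ 0.76  0.1  -1.86] sd [0.59 0.38 0.7 ] M [ 0.054  0.183 -0.028]
```

>>> drive_tool(targets=[{"jaw": 0,"travel": [0.001,0,0],"twist": 0},{"jaw": 0,"travel": [0.002,0,0],"twist": 0}])

```text
t: 20.52
eef_pos: [475.4, 59.1, 99.9]
tcp_rot: [-3.142, 0.0, 1.297]
ft_force: [-0.4, -1.6, 3.3]
opening: 0.21
grip_force: 30.0
```

>>> drive_tool(targets=[{"jaw": 0,"travel": [0.001,0,0],"twist": 0},{"jaw": 0,"travel": [0.002,0,0],"twist": 0}])

```text
t: 20.68
eef_pos: [476.0, 61.2, 99.9]
tcp_rot: [-3.142, 0.0, 1.297]
ft_force: [-1.2, -2.3, 3.6]
opening: 0.211
grip_force: 30.0
```

```bash
python3 avg.py
```

```text
t 20.9833 slid [53.1  -0.14 -0.11] Ftool [-0.94 -0.26 -2.61] sd [0.82 0.62 0.52] M [ 0.072 -0.054 -0.004]
```

>>> drive_tool(targets=[{"jaw": 0,"travel": [0.001,0,0],"twist": 0},{"jaw": 0,"travel": [0.002,0,0],"twist": 0}])

```text
t: 21.2
eef_pos: [476.5, 63.0, 100.0]
tcp_rot: [3.142, 0.0, 1.297]
ft_force: [-0.6, -3.6, 4.4]
opening: 0.205
grip_force: 30.0
```

```bash
python3 avg.py
```

```text
t 21.5 slid [55.03 -0.16 -0.12] Ftool [-1.75  0.07 -3.96] sd [0.44 0.55 0.55] M [ 0.063 -0.255 -0.01 ]
```

>>> drive_tool(targets=[{"jaw": 0,"travel": [0.001,0,0],"twist": 0},{"jaw": 0,"travel": [0.002,0,0],"twist": 0}])

```text
t: 21.72
eef_pos: [477.0, 64.8, 100.0]
tcp_rot: [-3.141, 0.0, 1.297]
ft_force: [-1.8, -5.2, 5.9]
opening: 0.211
grip_force: 30.0
```

```bash
python3 avg.py
python3 - <<'E'
from h import *
C=pickle.load(open("last.pkl","rb"))[2];A=pickle.load(open("sA.pkl","rb"))
f=lambda c,y0,y1,x0,x1:cv2.cvtColor(c["frame"],7)[y0:y1,x0:x1].astype(np.float32)
for n,b in(("disc",(225,285,430,485)),("tower",(240,320,500,590))):print(n,cv2.phaseCorrelate(f(A,*b),f(C,*b)))
E
```

```text
t 22.0167 slid [56.93 -0.14 -0.16] Ftool [-4.26 -0.11 -4.73] sd [0.34 0.29 0.4 ] M [ 0.044 -0.65  -0.005]
disc ((-0.04098334966624506, -0.009272585992068372), 0.9982904797130161)
tower ((0.024352131957094514, 0.008652549716430258), 1.0137669042746227)
```

>>> drive_tool(targets=[{"jaw": 0,"travel": [-0.0008,0,0],"twist": 0},{"jaw": 0,"travel": [-0.0008,0,0],"twist": 0},{"jaw": 0,"travel": [-0.0008,0,0],"twist": 0}])

```text
t: 22.32
eef_pos: [477.0, 64.5, 99.9]
tcp_rot: [3.141, -0.001, 1.297]
ft_force: [0.9, 3.4, 2.7]
opening: 0.208
grip_force: 30.0
```

```bash
python3 avg.py
python3 - <<'E'
from h import *
C=pickle.load(open("last.pkl","rb"))[2];A=pickle.load(open("sA.pkl","rb"))
f=lambda c,y0,y1,x0,x1:cv2.cvtColor(c["frame"],7)[y0:y1,x0:x1].astype(np.float32)
for n,b in(("disc",(225,285,430,485)),("hub",(238,262,430,460)),("tower",(240,320,500,590))):print(n,cv2.phaseCorrelate(f(A,*b),f(C,*b)))
w,S,_=pickle.load(open("last.pkl","rb"));R=Ro.from_euler("xyz",S["tcp_rot"]).as_matrix()
g=cv2.GaussianBlur(cv2.cvtColor(w["frame"],7),(3,3),0).astype(int);print(g[50:100,318].tolist());print(g[50:80,285].tolist())
E
```

```text
t 22.6167 slid [56.36 -0.09 -0.1 ] Ftool [ 3.61 -0.04 -3.  ] sd [0.41 0.41 0.55] M [ 0.084  0.743 -0.014]
disc ((-0.013463597089724999, -0.0047600381934884695), 1.0279956756697761)
hub ((-0.08544347690350129, -0.032155989346431824), 0.9936201934185293)
tower ((-0.007420934861748663, -0.006713840542104776), 1.0219764359792074)
[174, 174, 174, 176, 178, 179, 180, 179, 177, 176, 175, 175, 176, 177, 178, 177, 176, 176, 176, 176, 175, 174, 174, 174, 176, 177, 178, 179, 178, 176, 171, 164, 151, 127, 104, 104, 122, 123, 94, 61, 68, 108, 130, 130, 130, 143, 169, 184, 184, 184]
[181, 181, 181, 182, 181, 179, 177, 176, 175, 174, 174, 175, 175, 175, 176, 178, 179, 179, 178, 177, 177, 176, 176, 177, 177, 177, 176, 174, 171, 165]
```

>>> drive_tool(targets=[{"jaw": 0,"travel": [-0.0007,0,0],"twist": 0},{"jaw": 0,"travel": [-0.0012,0,0],"twist": 0},{"jaw": 0,"travel": [-0.0012,0,0],"twist": 0}])

```text
t: 22.92
eef_pos: [476.5, 62.9, 99.9]
tcp_rot: [-3.142, -0.0, 1.297]
ft_force: [0.3, 2.7, 3.5]
opening: 0.21
grip_force: 30.0
```

```bash
python3 avg.py
```

```text
t 23.2167 slid [54.87 -0.15 -0.13] Ftool [ 1.58  0.26 -2.83] sd [0.71 0.51 0.21] M [ 0.016  0.387 -0.003]
```

>>> drive_tool(targets=[{"jaw": 0,"travel": [0.0006,0,0],"twist": 0},{"jaw": 0,"travel": [0.0009,0,0],"twist": 0},{"jaw": 0,"travel": [0.0009,0,0],"twist": 0}])

```text
t: 23.52
eef_pos: [476.6, 63.6, 100.0]
tcp_rot: [-3.141, 0.001, 1.297]
ft_force: [-1.2, -3.8, 4.7]
opening: 0.209
grip_force: 30.0
```

```bash
python3 avg.py
```

```text
t 23.8167 slid [55.53 -0.21 -0.19] Ftool [-4.24  0.17 -5.12] sd [0.36 0.46 0.63] M [ 0.002 -0.557  0.01 ]
```

```bash
python3 -c "
from cell import job_done;print(job_done())"
```

```text
the job is handed in; nothing more can be done
None
```

The job is handed in: the disc is seated level on the collar and released, and the arm is holding the gauge about 47 mm under the rim, where drag rose to about 4 N, so I judged it snug; the cameras showed no disc lift, though they can't resolve a few tenths of a millimetre.

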